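# Clear the condiment station's lid and hold it open for refilling

### The arm

A 7-joint arm with a two-finger parallel gripper is mounted at the origin on the work surface. World frame = base frame: x ahead of the robot, y to its left, z up, the work surface at z = 0. Lengths are in m, angles in degrees, forces in N, time in s.
With the tool pointing down it reaches from about 0.35 to 0.775 m from the base axis. Payload 3.1 kg.
Tool frame: the origin (TCP) lies on the centre line of the jaws, within the pads' length; the fingertips stand 17 mm ahead of it and the grasp point (between the pads) lies 2 mm behind it (robot.tip_reach is the distance from the TCP to the fingertips, in m); z points along the fingers, y is the line along which they close (so a half turn about z gives the same grasp; the last joint's range is limited). The gripper opens to 85 mm and grips with 20 to 120 N. Pads are 22 mm wide; open, the fingers measure 114 mm over their backs; the gripper's body (76 mm by 85 mm) begins 54 mm behind the grasp point. The pads swing forward as they close: fully open they stand 13 mm farther back than shut.
Start: joints at [-74.582, 17.813, 0.802, 86.603, -0.252, 75.585, -1.558], TCP at [0.168, 0.524, 0.248] pointing down, gripper open.
Joint ranges: [-154.91, 154.91], [-16.99, 109.72], [-72.82, 74.43], [7.12, 147.25], [-82.49, 262.49], [11.32, 116.49], [-174.64, 174.64]. Speed limits (degrees/s): [159.86, 159.86, 180, 180, 180, 180, 180].

### API

Orientations are given as [roll, pitch, yaw] about the fixed x, y, z axes, in that order (R = Rz(yaw) Ry(pitch) Rx(roll)).
In Python, from station import robot, fingers, vision, workorder, recognise gives the robot as it stands. Calls block until the motion is done:
- robot.move_to(position, orientation): joint-space move of the TCP to a pose.
- robot.line_to(position, orientation=None, velocity=0.15, f_stop=None): straight line of the TCP; orientation=None keeps the orientation; velocity is the mean speed in m/s. With f_stop (N) it stops when the force on the tool has changed by that much, and returns True; else False.
- robot.move_j(angles): joint-space move.
- fingers.gripper_to(opening, force=None): opening from 0.0 (shut) to 1.0 (fully open); force is the grip in N (None keeps the last); returns when the fingers have stopped.
- robot.pause(seconds).
- robot.inverse_kinematics(position, orientation): joint angles nearest the present ones, or None.
- vision.grab_frame(name): name is "scene" or "top" or "wrist"; returns the picture (384x512x3 uint8, red, green, blue); there is no depth.
- vision.calibration(name): a dict with "mtx" (3x3 intrinsics, pixels), "k1" (the pictures are not rectified: a ray, as slopes to the right and down, at radius r is drawn at 1 + k1 r^2 times it, then the intrinsics apply), "extrinsics" (4x4, takes a point from world to camera coordinates); the wrist camera has in their place "T_tool_cam" (4x4, takes a point from camera to tool coordinates, whose origin is the TCP and whose axes are the flange's). Camera axes: x right, y up, looking along -z (the intrinsics and any distortion apply to the point x, -y, -z); pixel columns grow to the right and rows downward; lengths in m; the calibration is good to about 2 mm. A picture is of the moment at which its call begins: read the wrist's pose just before it. calibration takes no time and is no camera call.
A pose or a line that the arm cannot do raises robot.PlanningError and nothing moves.
- workorder.close_job(): hands the job in; it is judged then, once.
Trained networks look in the newest picture that a camera, given by its name, has taken for a name from the list of things; names that differ only in an ending like _2 or _b are one class to them, and where a whole thing is asked for, a point or a joint stands for the part that bears it (a point fixed in the world has none). Each returns a list of dicts, best first, with "p" (0 to 1); they miss things now and then, are a little off and sometimes report something else, mostly with a low value. They report only what shows in the picture. A call takes as long as a camera call.
- recognise(label, camera): "rect" ([centre column, centre row, width, height] in pixels, round what is visible of it).
Readings, each from a call of its own:
- robot.current_time_s(): time.
- robot.current_joint_positions(): joint angles.
- robot.current_dq(): joint speeds.
- robot.current_joint_torque(): joint torques, N m.
- robot.current_tool_pos(): TCP position.
- robot.current_eef_rot(): TCP orientation.
- robot.current_contact_force(): force on the tool from outside, world axes, zero at the start.
- robot.current_torque(): the same for the moment, N m.
- robot.current_finger_gap(): opening from 0.0 (shut) to 1.0 (fully open).
- robot.current_gripper_force(): force on a finger pad.
Only numpy, scipy, OpenCV 4.12 (cv2) and the standard library are available. Lean on these libraries where they do the work, as an engineer would, in place of code of your own. Each camera call takes 0.05 s, during which the arm holds its last target. There are 200 camera calls.

### The job

Someone has left a small pepper-sauce bottle standing on the shut lid of the condiment station: put it back upright on the sheet tray with the other sauces, without dropping or tipping it and without disturbing what stands there. Then lift the self-closing lid by its black handle to about 60 degrees open, never letting it fall back, and finish while still holding it there by the handle, so that a colleague can refill the inserts.

Things in the scene. Friction and masses are not known exactly. Their poses are not given: they have to be found in the camera images.
- station: Countertop condiment station, fixed: aluminium-coloured housing with black end cheeks, 165 mm deep (its x) by 340 mm wide (its y), four black inserts under one steel lid. Origin: centre of its underside, on the counter; its handle side faces its own -x; z up. Top of the shut lid is 110 mm above the counter. It stands to the robot's left or right, turned up to 15 degrees.
- lid_hinge (a point): Middle of the lid's hinge line, which runs along the station's y at its rear top edge, 82.5 mm behind (+x of) the station's origin and 104 mm up. Axes as the station's. The steel lid reaches 168 mm forward from it, is 338 mm wide, 6 mm thick and flat on top.
- lid (a joint): Angle the lid is lifted, rad: 0 shut; grows as its front edge rises and swings to the rear; 60 degrees = 1.047; stop at 1.4. With its handle the lid weighs 0.5 to 0.8 kg. Its weight and a weak hinge spring shut it from every angle: about 1.5 to 3.5 N on the handle holds it at 60 degrees.
- lid_handle (a point): Black round bar, 14 mm thick, 150 mm along the station's y, fixed to the lid. This point: bar centre; axes turn with the lid about +y. In the lid's axes it is 193 mm in front (-x) of the hinge line and 36 mm above it: shut, 140 mm above the counter and 25 mm in front of the lid's edge. 8 mm posts at 66 mm either side run back down to the lid. Can be pinched from above and turns in the fingers.
- sauce_bottle: Small pepper-sauce bottle, loose, 0.14 to 0.28 kg, 150 mm tall: orange-red round body 42 mm across to 80 mm up, shoulder to 100 mm, then straight neck (green) and cap (red, from 130 mm) 24 mm across. White label with a green diamond. Origin: centre of its underside; z up its axis. Starts upright on the shut lid. Grip it by neck and cap from above.
- tray: Quarter sheet tray, fixed, aluminium with white printed paper: 330 mm (its x) by 240 mm (its y), rim 25 mm high, inner floor 4 mm above the counter, walls 4 mm. Origin: centre of its underside; -x is its end nearer the robot, z up. Its stock stands in a row across it 50 to 100 mm behind (+x of) its centre; the half nearer the robot is clear. It lies on the other side from the station.
- tall_bottle_a: Tall hot-sauce bottle, orange-red with yellow label and red cap, 54 mm across, 200 mm tall; stands on the tray, to be left alone. Origin: centre of its underside.
- tall_bottle_b: Tall sauce bottle, dark red with yellow label and red cap, 54 mm across, 200 mm tall; stands on the tray, to be left alone. Origin: centre of its underside.
- cup_stack: Stack of black portion cups, 64 mm across, 75 mm tall; stands on the tray, to be left alone. Origin: centre of its underside.

How it is judged:
By the outcome, as a careful person would: the job done as asked, in the order asked, and still so for the second after the job is handed in, while the arm keeps its last pose, push and grip.
It also fails if it takes over 64 s, if anything falls off the work surface, if the arm or the gripper's body presses on something with over 40 N, if the wrist force passes 120 N, or if a joint passes its speed limit or range.

## Working session

There is one attempt and no reset: what is moved stays moved. The work goes in short steps, each a Python script; the robot and the scene stay as the last script left them, time stands still between calls to the robot, and variables do not carry over. Pictures are saved under pics/ and viewed, at most 10 in all, crops included, and the job is handed in when it is done.

```bash
mkdir -p pics
python3 - <<'E'
from station import robot, fingers, vision, workorder, recognise
import cv2, numpy as np
ims=[]
for c in ("scene","top"):
    im=vision.grab_frame(c); cv2.imwrite(f"pics/{c}0.png",im[:,:,::-1])
    for l in ("station","lid_handle","sauce_bottle","tray","tall_bottle_a","cup_stack"):
        print(c,l,[(np.round(d["rect"]).tolist(),round(d["p"],2)) for d in recognise(l,c)[:3]])
    k=vision.calibration(c); print(np.round(k["mtx"],1).tolist(),k["k1"],np.round(k["extrinsics"],3).tolist())
print(robot.current_time_s(),robot.current_eef_rot(),robot.current_tool_pos())
E
```

```text
scene station [([185.0, 215.0, 144.0, 113.0], 0.87)]
scene lid_handle [([184.0, 206.0, 144.0, 98.0], 0.98)]
scene sauce_bottle [([171.0, 188.0, 24.0, 41.0], 0.78)]
scene tray [([322.0, 188.0, 123.0, 115.0], 0.72)]
scene tall_bottle_a [([360.0, 182.0, 34.0, 52.0], 0.93), ([331.0, 183.0, 26.0, 54.0], 0.55), ([182.0, 208.0, 146.0, 97.0], 0.54)]
scene cup_stack [([308.0, 210.0, 29.0, 29.0], 0.85)]
[[401.9, 0.0, 253.4], [0.0, 401.9, 196.9], [0.0, 0.0, 1.0]] -0.04753993044705061 [[0.325, 0.946, -0.005, -0.167], [-0.807, 0.28, 0.521, 0.404], [0.494, -0.165, 0.854, -1.399], [0.0, 0.0, 0.0, 1.0]]
top station []
top lid_handle [([327.0, 211.0, 154.0, 94.0], 0.66)]
top sauce_bottle [([337.0, 208.0, 30.0, 26.0], 0.9)]
top tray [([162.0, 215.0, 110.0, 140.0], 0.75), ([329.0, 211.0, 154.0, 94.0], 0.24)]
top tall_bottle_a [([154.0, 181.0, 40.0, 39.0], 0.7), ([120.0, 173.0, 37.0, 42.0], 0.63), ([161.0, 216.0, 112.0, 142.0], 0.45)]
top cup_stack [([195.0, 176.0, 28.0, 33.0], 0.63)]
[[376.4, 0.0, 248.7], [0.0, 376.4, 189.4], [0.0, 0.0, 1.0]] -0.07413112652597932 [[0.01, -1.0, -0.013, -0.029], [0.982, 0.007, 0.189, -0.581], [-0.189, -0.015, 0.982, -0.845], [0.0, 0.0, 0.0, 1.0]]
0.7 [1.79993846e+02 9.36027075e-04 1.62195366e+02] [0.16818425 0.52367858 0.24835787]
```

Run:
```python
import cv2
a=cv2.imread("pics/top0.png"); cv2.imwrite("pics/top0c.png",cv2.resize(a[110:310,80:430],(0,0),fx=2.28,fy=2.28,interpolation=cv2.INTER_CUBIC))
```

```text
(no output)
```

View pics/top0c.png

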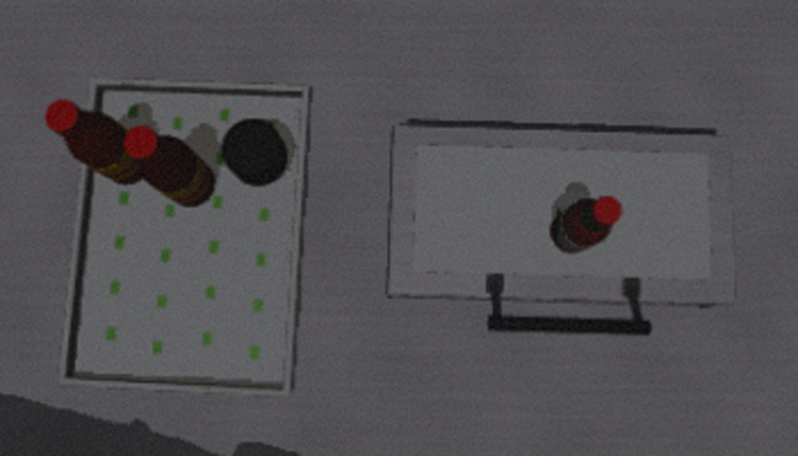

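View pics/scene0.png

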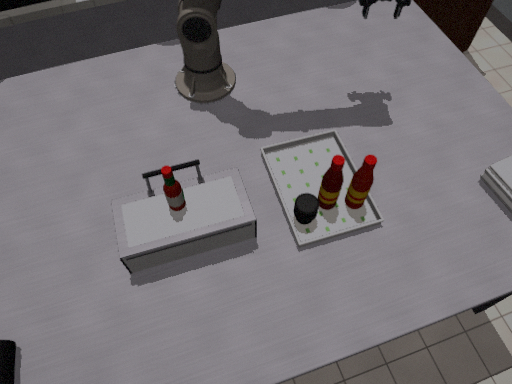

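The top view (2.28x crop) shows the station on the right. Its handle bar runs from (488,323) to (650,328), and the lid's front corners are at (388,297) and (733,303). The bottle's cap is at (608,210). The tray is on the left with corners (95,80), (310,88), (290,392) and (62,382), and its stock stands at the far end. The scene view agrees with this.

```bash
cat > h.py <<'E'
import numpy as np, cv2
from scipy.spatial.transform import Rotation as Ro
from station import robot, fingers, vision, workorder, recognise
def cam(name, T=None):
    k=vision.calibration(name)
    if name=="wrist":
        W=np.eye(4); p,r=T; W[:3,:3]=Ro.from_euler("xyz",r,degrees=True).as_matrix(); W[:3,3]=p
        return k, np.linalg.inv(W@np.array(k["T_tool_cam"]))
    return k, np.array(k["extrinsics"])
def pix2w(uv,z,name,T=None):
    k,E=cam(name,T); m=np.array(k["mtx"]); uv=np.array(uv,float)
    d=np.array([(uv[0]-m[0,2])/m[0,0],(uv[1]-m[1,2])/m[1,1]]); s=d.copy()
    for _ in range(20): s=d/(1+k["k1"]*(s@s))
    R=E[:3,:3]; c=-R.T@E[:3,3]; v=R.T@np.array([s[0],-s[1],-1])
    return c+v*(z-c[2])/v[2]
def w2pix(P,name,T=None):
    k,E=cam(name,T); m=np.array(k["mtx"]); q=E[:3,:3]@np.array(P)+E[:3,3]; s=np.array([q[0],-q[1]])/-q[2]
    s=s*(1+k["k1"]*(s@s)); return np.array([m[0,0]*s[0]+m[0,2],m[1,1]*s[1]+m[1,2]])
E
python3 - <<'E'
from h import *
f=lambda u,v,z: pix2w((u/2.28+80-.5,v/2.28+110-.5),z,"top")
P={}
for n,u,v,z in [("h1",488,323,.14),("h2",650,328,.14),("fl",388,297,.11),("fr",733,303,.11),("bl",392,125,.11),("hb1",408,122,.105),("hb2",716,132,.105),("cap",608,210,.26),("t1",95,80,.025),("t2",310,88,.025),("t3",290,392,.025),("t4",62,382,.025),("A",62,115,.2),("B",141,141,.2),("cup",256,150,.075)]:
    P[n]=f(u,v,z); print(n,P[n].round(4))
d=P["h1"]-P["h2"]; print("len",np.linalg.norm(d),"yaw",np.degrees(np.arctan2(-d[0],d[1])), "mid",(P["h1"]+P["h2"])/2)
d=P["fl"]-P["fr"]; print("len",np.linalg.norm(d),"yaw",np.degrees(np.arctan2(-d[0],d[1])), "mid",(P["fl"]+P["fr"])/2)
print("tray",(P["t1"]+P["t2"]+P["t3"]+P["t4"])/4, np.linalg.norm(P["t1"]-P["t2"]),np.linalg.norm(P["t1"]-P["t4"]))
# scene check
print(pix2w((167,169),.26,"scene"), pix2w((172.5,170),.14,"scene"))
print(vision.calibration("wrist"))
E
```

```text
h1 [ 0.4338 -0.121   0.14  ]
h2 [ 0.4299 -0.2708  0.14  ]
fl [ 0.4586 -0.0283  0.11  ]
fr [ 0.4546 -0.3618  0.11  ]
bl [ 0.629  -0.0307  0.11  ]
hb1 [ 0.6335 -0.0467  0.105 ]
hb2 [ 0.6259 -0.3573  0.105 ]
cap [ 0.5207 -0.2059  0.26  ]
t1 [0.702  0.3051 0.025 ]
t2 [0.6932 0.0615 0.025 ]
t3 [0.3636 0.0739 0.025 ]
t4 [0.3692 0.3168 0.025 ]
A [0.6133 0.2675 0.2   ]
B [0.5894 0.1929 0.2   ]
cup [0.6106 0.1104 0.075 ]
len 0.14988244771158749 yaw -1.4879764083959555 mid [ 0.43187785 -0.19590669  0.14      ]
len 0.33343436920268194 yaw -0.6890164601761857 mid [ 0.45660975 -0.1950538   0.11      ]
tray [0.53203186 0.18933437 0.025     ] 0.24374907489339998 0.3330200951143532
[ 0.52134627 -0.20321403  0.26      ] [ 0.4380629  -0.19327165  0.14      ]
{'mtx': array([[291.15344534,   0.        , 254.05574228],
       [  0.        , 291.15344534, 190.65251719],
       [  0.        ,   0.        ,   1.        ]]), 'k1': -0.05960771756727211, 'T_tool_cam': array([[ 1.04571436e-03,  9.55463989e-01,  2.95105867e-01,
         7.55661648e-02],
       [ 9.99999076e-01, -1.25563598e-03,  5.21851948e-04,
         1.12448328e-04],
       [ 8.69156289e-04,  2.95105048e-01, -9.55464419e-01,
        -1.24230299e-01],
       [ 0.00000000e+00,  0.00000000e+00,  0.00000000e+00,
         1.00000000e+00]])}
```

Run:
```python
from h import *
O=[180,0,88.6]
robot.line_to([.168,.524,.36],velocity=.3)
robot.move_to([.505,-.2045,.38],O)
print(robot.current_time_s(),robot.current_joint_positions())
T=(robot.current_tool_pos(),robot.current_eef_rot()); print(T)
im=vision.grab_frame("wrist"); cv2.imwrite("pics/w1.png",im[:,:,::-1])
for l in("sauce_bottle","lid_handle"): print(l,recognise(l,"wrist")[:2])
print("pred cap",w2pix([.521,-.2045,.26],"wrist",T),"handle",w2pix([.432,-.196,.14],"wrist",T), robot.current_contact_force(), robot.current_time_s())
```

```text
4.05 [-3.14311286 16.78293925 32.52372163 72.29934752 -8.98038768 93.41258889
 26.47837807]
(array([ 0.50563248, -0.20310513,  0.37983161]), array([-1.79996026e+02, -3.94792560e-02,  8.87533464e+01]))
sauce_bottle [{'rect': [268.4, 175.7, 37.8, 57.0], 'p': 0.91}]
lid_handle [{'rect': [271.9, 142.3, 162.5, 245.3], 'p': 0.94}]
pred cap [271.75259369 191.81209176] handle [196.2187782  158.46392993] [0.74495013 0.49509415 0.06612945] 4.2
```

View pics/w1.png

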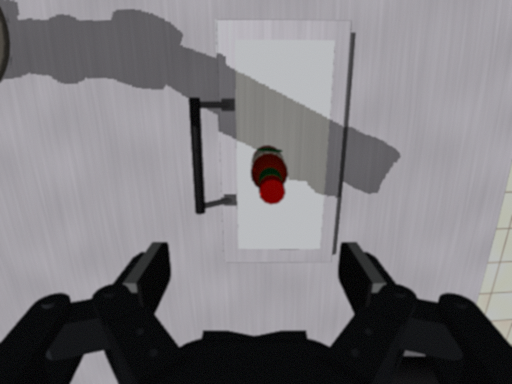

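The wrist view puts the cap at about (271.5,190), against a prediction of (271.8,191.8). The handle ends are near (195,100) and (200,211), also as predicted, so the positions are confirmed.

Run:
```python
from h import *
T=(robot.current_tool_pos(),robot.current_eef_rot())
c=pix2w((271.5,190),.26,"wrist",T); print("cap",c,"handle",pix2w((195,100),.14,"wrist",T),pix2w((200,211),.14,"wrist",T))
x,y=(c[0]+.521)/2,(c[1]-.2045)/2
O=[180,0,88.6]
robot.line_to([x,y,.31],O,velocity=.2)
hit=robot.line_to([x,y,.237],O,velocity=.1,f_stop=8)
print(hit,robot.current_tool_pos())
fingers.gripper_to(0.42,30)
fingers.gripper_to(0.0,35)
print(robot.current_finger_gap()*85,robot.current_gripper_force(),robot.current_contact_force(),robot.current_time_s())
im=vision.grab_frame("wrist"); cv2.imwrite("pics/w2.png",im[:,:,::-1])
```

```text
cap [ 0.52048427 -0.20350009  0.26      ] handle [ 0.43561917 -0.12525273  0.14      ] [ 0.43104113 -0.26802658  0.14      ]
False [ 0.52124168 -0.20433654  0.23789664]
23.053974355618987 34.18106250464916 [-0.30189341 -0.06970179 -0.10578997] 6.375
```

View pics/w2.png

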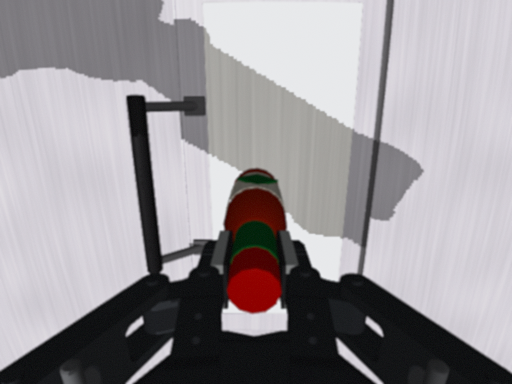

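The bottle is held squarely by neck and cap at about (255,265), with a 23 mm gap. Next I lift it, carry it across and lower it onto the clear near half of the tray.

Run:
```python
from h import *
O=[180,0,88.6]
p=robot.current_tool_pos()
robot.line_to([p[0],p[1],.30],O,velocity=.1)
print(robot.current_contact_force(),robot.current_finger_gap()*85)
robot.line_to([.455,.19,.30],O,velocity=.15)
robot.line_to([.455,.19,.15],O,velocity=.12)
hit=robot.line_to([.455,.19,.127],O,velocity=.02,f_stop=3)
print(hit,robot.current_tool_pos(),robot.current_contact_force(),robot.current_finger_gap()*85,robot.current_time_s())
im=vision.grab_frame("scene"); cv2.imwrite("pics/s2.png",cv2.resize(im[90:270,200:440,::-1],(0,0),fx=3,fy=3))
```

```text
[-0.67632872  0.32578944 -1.93355914] 22.721580527122946
True [0.45506183 0.18993353 0.13230885] [ 0.10440686 -0.2513234   4.06715405] 23.107530639124132 12.2667
```

View pics/s2.png

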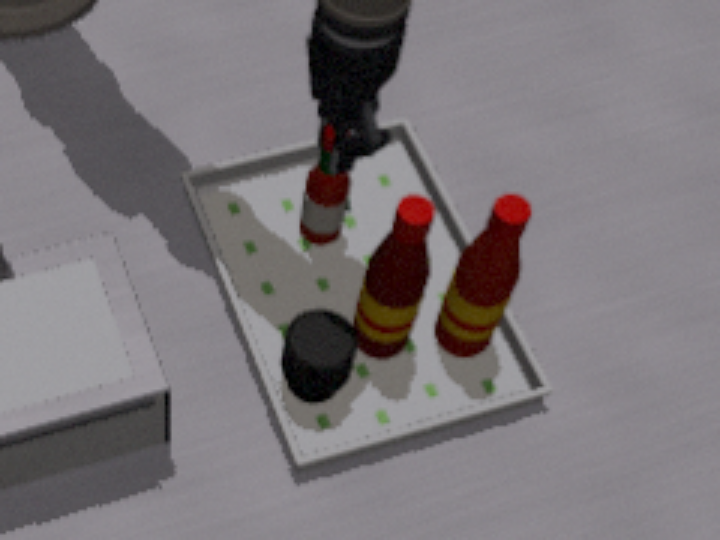

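The bottle stands on the tray floor at about (325,210) in this crop, clear of the stock. Touchdown came at the expected height. I'll release it and go to the handle.

Run:
```python
from h import *
O=[180,0,88.6]
fingers.gripper_to(0.6)
p=robot.current_tool_pos()
robot.line_to([p[0],p[1],.25],O,velocity=.12)
robot.line_to([.43,0,.27],O,velocity=.3)
im=vision.grab_frame("scene"); cv2.imwrite("pics/s3.png",cv2.resize(im[90:270,200:440,::-1],(0,0),fx=3,fy=3))
hx,hy=.4328,-.196; H=[180,0,88.4]
robot.line_to([hx,hy,.21],H,velocity=.25)
print("hit",robot.line_to([hx,hy,.139],H,velocity=.1,f_stop=6),robot.current_tool_pos())
fingers.gripper_to(0.0,45)
print(robot.current_finger_gap()*85,robot.current_gripper_force(),robot.current_contact_force(),robot.current_tool_pos(),robot.current_eef_rot(),robot.current_time_s())
im=vision.grab_frame("wrist"); im2=vision.grab_frame("scene")
cv2.imwrite("pics/w4.png",np.vstack([cv2.resize(im[:,:,::-1],(400,300)),cv2.resize(im2[130:280,80:280,::-1],(400,300))]))
```

```text
hit False [ 0.43333795 -0.19608914  0.13955974]
12.449168934633565 43.80136728286743 [-1.44295853  0.41279333  1.21320898] [ 0.43262573 -0.1961473   0.13924108] [-1.79996326e+02 -4.69965965e-04  8.83957291e+01] 16.9417
```

View pics/s3.png

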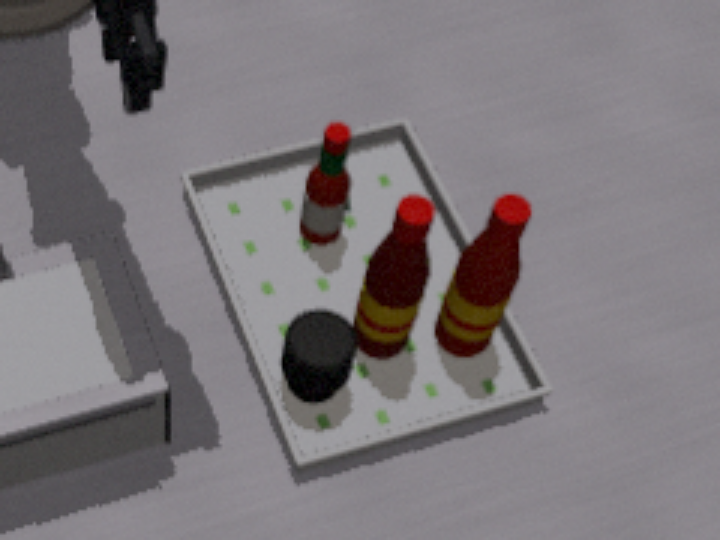

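View pics/w4.png

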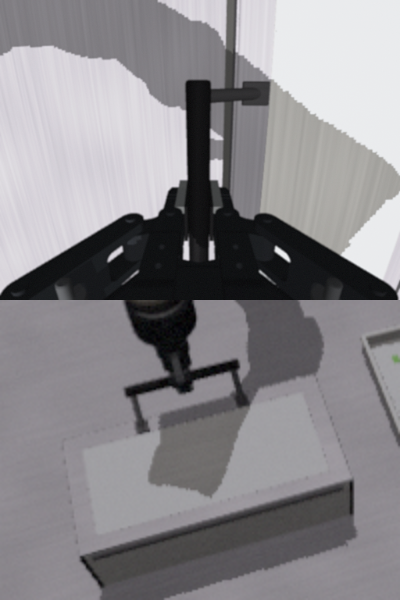

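The bottle stands freely upright at about (325,210) and the stock hasn't moved. The bar is held mid-length (wrist half (200,200), scene half (182,380)). I'll now lift along the hinge arc.

Run:
```python
from h import *
H=[180,0,88.4]; yaw=np.radians(-1.5)
p0=np.array(robot.current_tool_pos()); a=np.array([-.193,.036])
fmax=0
for th in np.radians(np.arange(6,61,6)):
    c,s=np.cos(th),np.sin(th)
    d=np.array([a[0]*c+a[1]*s,-a[0]*s+a[1]*c])-a
    p=p0+[d[0]*np.cos(yaw),d[0]*np.sin(yaw),d[1]]
    robot.line_to(p,H,velocity=.06)
    f=np.array(robot.current_contact_force()); print(round(np.degrees(th)),f.round(1),round(robot.current_finger_gap()*85,1),(np.array(robot.current_tool_pos())-p).round(4))
    if np.linalg.norm(f)>25: print("STOP"); break
print(robot.current_time_s())
im=vision.grab_frame("scene"); im2=vision.grab_frame("wrist")
cv2.imwrite("pics/s5.png",np.hstack([cv2.resize(im[100:280,80:320,::-1],(480,360)),cv2.resize(im2[:,:,::-1],(320,240),interpolation=cv2.INTER_AREA).repeat(1,0)[:240] if False else cv2.copyMakeBorder(cv2.resize(im2[:,:,::-1],(320,240)),0,120,0,0,0)]))
np.save("p0.npy",p0)
```

```text
6 [-0.1 -1.5 -4.2] 12.3 [-0.0005  0.     -0.0003]
12 [-5.6 -0.3 -2.6] 12.2 [-0.001   0.0001  0.0001]
18 [-7.2 -0.4 -1.7] 12.2 [-0.0016  0.0001  0.0002]
24 [-9.2  0.8  0.8] 12.0 [-0.0024  0.0001  0.0005]
30 [-12.6   1.9   4. ] 12.3 [-0.0032  0.0001  0.0009]
36 [-14.9   2.4   9.2] 12.2 [-0.0039  0.0002  0.0018]
42 [-17.8   2.4  12.8] 12.2 [-0.0042  0.0002  0.0029]
48 [-14.7   5.1  18.1] 12.2 [-0.0022  0.0001  0.0052]
54 [-11.7   2.2  15.6] 12.1 [-0.0001  0.0002  0.0058]
60 [-7.9  1.5 12.7] 11.9 [0.0014 0.0002 0.0056]
21.9583
```

View pics/s5.png

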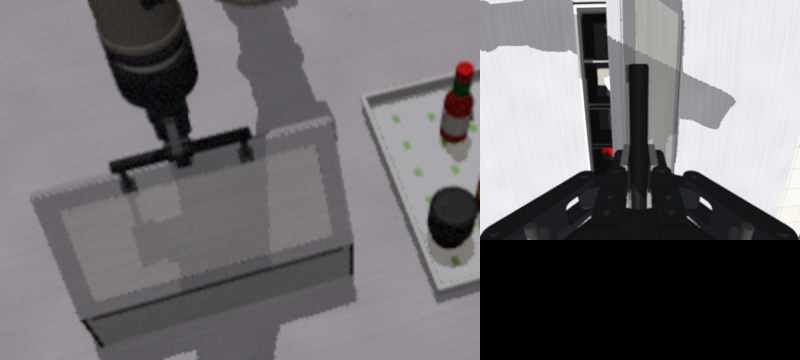

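The lid is open with the bar still in the fingers: bar ends are at about (110,168) and (250,133), and the front lid corners at (35,195) and (330,118). I'll check the angle against the lid model.

Run:
```python
from h import *
from scipy.optimize import least_squares
from station import robot
h0=np.array([.4328,-.196,.14])
obs={(-.168,.169,.006):(35,195),(-.168,-.169,.006):(330,118),(-.193,.075,.036):(250,133),(-.193,-.075,.036):(110,168)}
# in scene right side of picture = +y
obs={(-.168,-.169,.006):(35,195),(-.168,.169,.006):(330,118),(-.193,.075,.043):(250,133-4),(-.193,-.075,.043):(110,168-4)}
def pts(th,dx,yaw=-1.5):
    y=np.radians(yaw); Rz=np.array([[np.cos(y),-np.sin(y),0],[np.sin(y),np.cos(y),0],[0,0,1]])
    hinge=h0+Rz@[.193,0,0]; hinge[2]=.104; hinge[0]+=dx; c,s=np.cos(th),np.sin(th)
    return [w2pix(hinge+Rz@[p[0]*c+p[2]*s,p[1],-p[0]*s+p[2]*c],"scene") for p in obs]
o=np.array([(80+u/2-.25,100+v/2-.25) for u,v in obs.values()])
for deg in(52,56,60,64): print(deg,(np.array(pts(np.radians(deg),0))-o).round(1).tolist())
r=least_squares(lambda q:(np.array(pts(q[0],q[1]))-o).ravel(),[1,0]); print(np.degrees(r.x[0]),r.x[1],r.fun.round(1))
print(robot.current_tool_pos(),robot.current_eef_rot(),robot.current_contact_force(),robot.current_gripper_force(),robot.current_time_s())
```

```text
52 [[-1.4, -2.3], [-1.5, -1.6], [-1.7, -3.5], [-0.5, -3.5]]
56 [[-1.9, -0.2], [-0.3, -0.1], [-0.6, -0.5], [-0.3, -0.2]]
60 [[-2.4, 2.2], [0.9, 1.8], [0.6, 3.0], [0.1, 3.6]]
64 [[-2.7, 5.0], [2.2, 4.0], [2.0, 6.9], [0.6, 7.8]]
53.87602270553651 0.004965739174113914 [-1.4  0.5 -0.3  0.7 -0.6 -0.4 -0.  -0.2]
[ 0.56148153 -0.19927521  0.29386923] [1.79612023e+02 8.79558529e-03 8.84708645e+01] [-7.5162817   1.51811469 12.47342435] 47.39246606826782 22.0583
```

Run:
```python
from h import *
im=vision.grab_frame("top")[:,:,::-1].copy(); cv2.imwrite("pics/top6raw.png",im)
sc=cv2.imread("pics/scene0.png")
A=cv2.resize(im[130:280,230:430],(800,600),interpolation=cv2.INTER_CUBIC)
cv2.imwrite("pics/top6.png",np.clip(A.astype(float)*1.5,0,255))
for d in(52,56,60,64):
    th=np.radians(d);c,s=np.cos(th),np.sin(th); out=[]
    for p in [(-.168,.169,.006),(-.168,-.169,.006),(-.193,.075,.036),(-.193,-.075,.036)]:
        w=np.array([.6258+p[0]*c+p[2]*s,-.201+p[1],.104-p[0]*s+p[2]*c]); w[0]+=-p[1]*np.sin(np.radians(-1.5))
        u=w2pix(w,"top"); out.append(((u-[230,130]+.5)*4-.5).round().tolist())
    print(d,out)
```

```text
52 [[87.0, 269.0], [798.0, 292.0], [296.0, 243.0], [630.0, 255.0]]
56 [[87.0, 246.0], [802.0, 270.0], [298.0, 214.0], [633.0, 225.0]]
60 [[87.0, 222.0], [806.0, 246.0], [299.0, 183.0], [635.0, 195.0]]
64 [[87.0, 198.0], [809.0, 222.0], [299.0, 152.0], [636.0, 164.0]][ WARN:0@1.176] global loadsave.cpp:1063 imwrite_ Unsupported depth image for selected encoder is fallbacked to CV_8U.
```

View pics/top6.png

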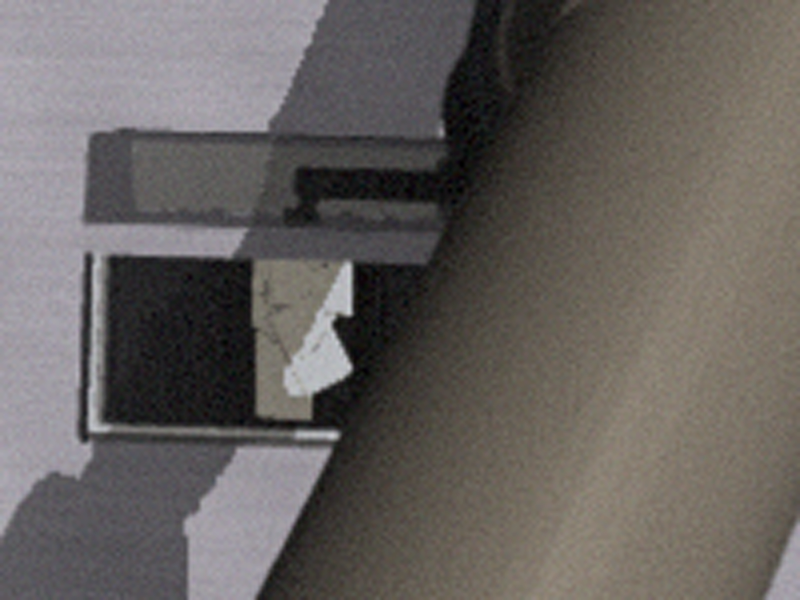

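The lid's front-left corner is at (87,222) and the bar end at (297,183). Both match the 60° prediction within 2 px of this 4x crop, so the lid is at about 60°. I'll check that it holds steady, then hand in.

Run:
```python
from h import *
a=np.array(robot.current_tool_pos()); robot.pause(1.5); b=np.array(robot.current_tool_pos())
print(b-a,robot.current_contact_force(),robot.current_finger_gap()*85,robot.current_gripper_force(),robot.current_time_s())
if np.abs(b-a).max()<.001: print(workorder.close_job())
```

```text
[-8.93203078e-06 -1.82240903e-05  1.78477657e-05] [-7.21814314  1.4936599  12.93044934] 12.121004110607238 47.38432288169861 23.6083
the job is handed in; nothing more can be done
None
```

I put the pepper-sauce bottle back upright on the clear half of the tray with the other sauces undisturbed, then lifted the lid by its handle to about 60° and handed the job in at 23.6 s while still holding it there; no verdict came back.

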